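Start up the edge burnisher

TASK

Start the edge burnisher in the workshop's order, pressing with closed fingertips: first press down the far end of the wide master rocker on the mains block so that it is fully on, then push the extractor's square run key fully in, and last press the burnisher's large round start button right down and let it come back up. Leave the narrow rocker and the other buttons alone, and do not pick up, knock or move anything that stands about the bench.

Things in the scene. Friction and masses are not known exactly. Their poses are not given: they have to be found in the camera images.
- supply: Mains block of the bench: grey box fixed to the bench, 130 (x) x 150 (y) x 50 mm high. Origin at the centre of its underside; x points to its back (away from the robot at yaw 0), y to its left side. Two black rockers on top, both running along its x: the wide master rocker centred at x 0, y +38 mm, the narrow lamp rocker at x 0, y -42 mm.
- master (a joint): Wide master rocker, 70 mm long along the mains block's x, 36 mm wide, pivoted at its middle (pivot 54 mm above the bench; the top face lies 11 mm above the pivot). 0 rad = off: far end up, near end down, 9 deg from level. 0.32 rad = on: far end down. Stays where it is left; its friction takes about 1.5 N at the far end. May start up to 0.05 rad from off.
- master_far (a point): Point on the top face of the master rocker, 26 mm from the pivot towards its far end (9 mm from that end), where to press it on. About 69 mm above the bench when off; it goes down about 8 mm.
- aux (a joint): Narrow lamp rocker (70 x 16 mm) of the mains block, not part of the job: leave it off. 0 = off, 0.32 rad = on.
- extractor: Dust extractor: grey box fixed to the bench, 140 (x) x 150 (y) x 60 mm high, a steel intake stub (48 mm across, top 90 mm above the bench) at x +40 mm, y 0. Origin at the centre of its underside, x to its back, y to its left. On top, towards its front, a square black run key at x -25, y +38 mm and a round black filter-release button at x -25, y -42 mm.
- run_key (a joint): Square run key of the extractor, 30 x 30 mm. 0 = out (top 71 mm above the bench), 0.008 m = fully in (top 63 mm above the bench). Stays where it is pushed; takes about 3 N to push straight down. May start up to 1 mm in.
- run_key_top (a point): Centre of the top face of the square run key.
- release (a joint): Round filter-release button of the extractor, 24 mm across: sprung, 6 mm travel (m, 0 = out), not part of the job, leave it alone.
- burnisher: Edge burnisher: grey base box fixed to the bench, 150 (x) x 150 (y) x 45 mm high; along its back a dark motor (58 mm across, top 104 mm above the bench, centred at x +42 mm, y -36 mm) with a grooved wooden mandrel out to y +75 mm. Origin at the centre of its underside, x to its back, y to its left. On the front strip of the base a large round start button at x -40, y +36 mm and a small round stop button at x -40, y -44 mm, both black.
- start (a joint): Large round start button of the burnisher, 36 mm across. 0 = out (top 57 mm above the bench), 0.007 m = fully down (top 50 mm above the bench). Sprung: 1.6 N to begin, 4.7 N fully down; comes back up when let go.
- start_top (a point): Centre of the top face of the large start button; moves with it.
- stop (a joint): Small round stop button of the burnisher, 18 mm across, top 55 mm above the bench: sprung, 6 mm travel (m, 0 = out), not part of the job, leave it alone.
- spool: Wooden thread spool standing upright behind the mains block, 40 mm across, 50 mm high. Origin at the centre of its underside. Loose bystander.
- mallet: Wooden mallet standing on its head (64 mm across, 80 mm high), its handle level along the body's x out to 200 mm. Origin at the centre of the head's underside. Loose bystander.
- phone: Black phone lying flat, 75 x 150 x 9 mm, origin at the centre of its underside. Loose bystander.
- awl: Awl lying on the bench, wooden handle 80 x 22 x 22 mm, steel point 60 mm long along the body's x. Origin on the underside, 10 mm behind the front of the handle. Loose bystander.
- tin: Dark metal tin standing open, 110 mm across, 110 mm high. Origin at the centre of its underside. Loose bystander.
- vial_a: Small capped dye vial standing upright on the bench beside the left (+y) side of the mains block, 24 mm across, 60 mm high. Origin at the centre of its underside. Loose bystander.
- vial_b: Small capped dye vial standing upright on the bench beside the left (+y) side of the extractor, 24 mm across, 60 mm high. Origin at the centre of its underside. Loose bystander.
- vial_c: Small capped dye vial standing upright on the bench beside the left (+y) side of the burnisher, 24 mm across, 60 mm high. Origin at the centre of its underside. Loose bystander.

How it is judged (in metres and radians):
On the way, in this order (a step that is already met when the one before it is completed fails the run):
1. the master rocker is on (value of joint master above 0.26 rad), for 0.1 s.
2. the run key is pushed in (value of joint run_key above 0.0065 m), for 0.1 s.
3. the start button is pressed down (value of joint master above 0.26 rad and value of joint run_key above 0.0065 m and value of joint start above 0.0055 m), for 0.1 s.
At the end, for the whole second after the job is handed in: Master rocker over 0.26 rad, run key over 6.5 mm in, start button pressed over 5.5 mm and back up (under 1.5 mm), lamp rocker under 0.12 rad, release and stop buttons under 2 mm, every loose thing within 30 mm of where it stood (value of joint master above 0.26 rad and value of joint run_key above 0.0065 m and value of joint start below 0.0015 m and value of joint aux below 0.12 rad and value of joint each of release, stop below 0.002 m and distance of each of vial_a, vial_b, vial_c, spool, mallet, phone, awl, tin from where it was at the start of the episode below 0.03 m); the robot touches nothing.
It fails at once if the run key is pushed (over 4 mm) before the master rocker is on (value of joint run_key above 0.004 m and value of joint master below 0.2 rad).
It fails at once if the start button is pressed (over 3.5 mm) before the run key is in (value of joint start above 0.0035 m and value of joint run_key below 0.006 m).
It fails at once if the narrow rocker, the filter release or the stop button is worked (value of joint aux above 0.12 rad or value of joint any of release, stop above 0.003 m).
It fails at once if a loose thing is moved or lifted over 30 mm (not (distance of each of vial_a, vial_b, vial_c, spool, mallet, phone, awl, tin from where it was at the start of the episode below 0.03 m)).
It fails at once if a vial, the spool, the mallet or the tin is tipped over 0.4 rad (angle between any of vial_a, vial_b, vial_c, spool, mallet, tin's own z axis and vertical above 0.4 rad).
It also fails if it takes over 51 s, if anything falls off the work surface, if the arm or the gripper's body presses on something with over 40 N, if the wrist force passes 120 N, or if a joint passes its speed limit or range.

ROBOT

A 7-joint arm with a two-finger parallel gripper is mounted at the origin on the work surface. World frame = base frame: x ahead of the robot, y to its left, z up, the work surface at z = 0. Lengths are in mm, angles in degrees, forces in N, time in s.
With the tool pointing down it reaches from about 425 to 925 mm from the base axis. Payload 6.8 kg.
Tool frame: the origin (TCP) lies at the very end of the fingers, on their centre line; the grasp point (between the pads) lies manip.pinch_z behind it (manip.pinch_z is the distance from the TCP to the grasp point, in mm); z points along the fingers, y is the line along which they close (so a half turn about z gives the same grasp; the last joint's range is limited). The gripper opens to 88 mm and grips with 3 to 60 N. Pads are 20 mm wide; open, the fingers measure 115 mm over their backs; the gripper's body (75 mm by 178 mm) begins 61 mm behind the grasp point.
Start: joints at [64.051, 27.33, 1.283, 89.118, -0.659, 63.558, -4.761], TCP at [228.165, -635.286, 222.664] pointing down, gripper open.
Joint ranges: [-169.35, 169.35], [-19.33, 120.38], [-80.79, 83.38], [13.8, 139.57], [-78.32, 258.32], [9.67, 109.79], [-169.56, 169.56]. Speed limits (degrees/s): [136.94, 136.94, 180, 180, 180, 180, 180].

INTERFACE

Orientations are given as [roll, pitch, yaw] about the fixed x, y, z axes, in that order (R = Rz(yaw) Ry(pitch) Rx(roll)).
In Python, from rig import manip gives the robot as it stands. Calls block until the motion is done:
- manip.move_ptp(position, orientation): joint-space move of the TCP to a pose.
- manip.move_linear(position, feed=150, frame=None, f_stop=None): straight line of the TCP; frame=None keeps the orientation; feed is the mean speed in mm/s. With f_stop (N) it stops when the force on the tool has changed by that much, and returns True; else False.
- manip.move_j(angles): joint-space move.
- manip.command_gripper(opening): opening from 0.0 (shut) to 1.0 (fully open); the grip force is fixed at half the most; returns when the fingers have stopped.
- manip.sleep(seconds).
- manip.inverse_kinematics(position, orientation): joint angles nearest the present ones, or None.
- manip.observe(): the state.
- manip.grab_frame(name): name is "scene" or "top"; returns (picture, depth): 384x512x3 uint8, red, green, blue; 384x512 float32, mm along the optical axis (not along the pixel's ray), 0 where there is no reading.
- manip.calibration(name): a dict with "vertical_fov" (degrees; the focal length in pixels is half the picture's height over the tangent of half this angle, whatever the lens; pixels are square), "cx", "cy" (the principal point, pixels), "R" (3x3) and "t" (3): a world point X has camera coordinates R X + t. Camera axes: x right, y down, z forward; pixel columns grow to the right and rows downward; lengths in mm; the calibration is good to about 2 mm. A picture is of the moment at which its call begins. calibration takes no time and is no camera call.
A pose or a line that the arm cannot do raises manip.Unreachable and nothing moves.
- manip.hand_in(): hands the job in; it is judged then, once.
Trained networks look in the newest picture that a camera, given by its name, has taken for a name from the list of things; names that differ only in an ending like _2 or _b are one class to them, and where a whole thing is asked for, a point or a joint stands for the part that bears it (a point fixed in the world has none). Each returns a list of dicts, best first, with "confidence" (0 to 1); they miss things now and then, are a little off and sometimes report something else, mostly with a low value. They report only what shows in the picture. A call takes as long as a camera call.
- manip.outline_of(camera, name): "pixels" (384x512 bool, what is visible of it) and "box" ([centre column, centre row, width, height] in pixels, round what is visible of it).
- manip.mark_of(camera, name): "uv" ([column, row] in pixels: a listed point, or the origin of a listed thing).
The state is a dict: "clock": time; "joint_positions": joint angles; "dq": joint speeds; "joint_efforts": joint torques, N m; "tool_pos": TCP position; "ee_rot": TCP orientation; "contact_force": force on the tool from outside, world axes, zero at the start; "moment": the same for the moment, N m; "finger_gap": opening from 0.0 (shut) to 1.0 (fully open); "finger_force": force on a finger pad.
Only numpy, scipy, OpenCV 4.12 (cv2) and the standard library are available. Lean on these libraries where they do the work, as an engineer would, in place of code of your own. Each camera call takes 0.05 s, during which the arm holds its last target. There are 200 camera calls.

## Working session

There is one attempt and no reset: what is moved stays moved. The work goes in short steps, each a Python script; the robot and the scene stay as the last script left them, time stands still between calls to the robot, and variables do not carry over. Pictures are saved under pics/ and viewed, at most 10 in all, crops included, and the job is handed in when it is done.

```bash
mkdir -p pics; cat > h.py <<'E'
import numpy as np, cv2
from rig import manip
def w(cam,u,v,d):
    c=manip.calibration(cam); f=192/np.tan(np.radians(c["vertical_fov"]/2))
    return np.array(c["R"]).T@(np.array([(u-c["cx"])/f*d,(v-c["cy"])/f*d,d])-np.array(c["t"]))
def wz(cam,u,v,z):
    a=w(cam,u,v,0.);b=w(cam,u,v,1000.); return a+(b-a)*(z-a[2])/(b[2]-a[2])
E
python3 - <<'E'
from h import *
for cam in("scene","top"):
    p,d=manip.grab_frame(cam); cv2.imwrite(f"pics/{cam}0.png",p[...,::-1]); np.save(f"{cam}_d.npy",d)
    print(cam,w(cam,256,192,0.).round())
    for n,z in(("master_far",69),("run_key_top",71),("start_top",57),("supply",0),("extractor",0),("burnisher",0),("vial_a",0),("spool",0),("mallet",0),("tin",0),("phone",0),("awl",0)):
        for m in manip.mark_of(cam,n)[:3]:
            u,v=m["uv"]; dd=d[int(np.clip(v,0,383)),int(np.clip(u,0,511))]
            print(n,round(m["confidence"],2),np.round(m["uv"]),wz(cam,u,v,z).round(),w(cam,u,v,dd).round())
E
```

```text
scene [1116. -495. 1231.]
master_far 0.72 [286. 215.] [564.  35.  69.] [562.  36.  65.]
run_key_top 0.68 [184. 274.] [ 538. -288.   71.] [ 538. -288.   72.]
start_top 0.54 [342. 150.] [484. 332.  57.] [484. 333.  56.]
start_top 0.32 [150. 218.] [ 329. -262.   57.] [ 300. -253.   13.]
supply 0.95 [273. 229.] [546.   6.   0.] [568. -14.  48.]
supply 0.64 [151. 217.] [ 287. -247.    0.] [ 293. -249.    9.]
extractor 0.62 [180. 297.] [ 553. -319.    0.] [ 594. -332.   88.]
burnisher 0.76 [338. 177.] [526. 286.   0.] [571. 226.  94.]
vial_a 0.57 [292. 206.] [519. 103.   0.] [539.  83.  41.]
vial_a 0.47 [213. 276.] [ 559. -217.    0.] [ 573. -224.   30.]
vial_a 0.47 [361. 161.] [527. 385.   0.] [571. 319.  93.]
spool 0.57 [307. 243.] [640.  51.   0.] [659.  30.  48.]
mallet 0.56 [114. 337.] [ 539. -508.    0.] [ 572. -507.   71.]
tin 0.96 [393. 141.] [533. 529.   0.] [562. 478.  62.]
phone 0.71 [150. 216.] [ 284. -250.    0.] [ 287. -250.    3.]
awl 0.59 [280. 140.] [297. 243.   0.] [302. 239.   7.]
awl 0.58 [274. 229.] [547.   9.   0.] [571. -12.  52.]
awl 0.37 [339. 175.] [522. 291.   0.
[... 444 characters left out ...]
. 184.] [517. 293.   0.] [513. 286.  40.]
burnisher 0.19 [141. 182.] [526. 386.   0.] [521. 376.  39.]
vial_a 0.61 [223. 181.] [522.  97.   0.] [516.  94.  55.]
vial_a 0.59 [310. 169.] [ 558. -211.    0.] [ 554. -207.   25.]
vial_a 0.52 [141. 180.] [533. 387.   0.] [528. 376.  45.]
spool 0.72 [322. 245.] [ 289. -241.    0.] [ 289. -239.   12.]
spool 0.59 [240. 146.] [645.  35.   0.] [634.  35.  51.]
mallet 0.58 [394. 175.] [ 528. -508.    0.] [ 518. -480.   79.]
tin 0.59 [107. 186.] [516. 507.   0.] [516. 506.   2.]
phone 0.95 [319. 246.] [ 283. -232.    0.] [ 283. -230.   11.]
awl 0.62 [337. 168.] [ 555. -308.    0.] [ 547. -294.   63.]
awl 0.49 [182. 244.] [304. 244.   0.] [304. 242.  13.]
```

```bash
python3 - <<'E'
from h import *
for cam in("scene","top"):
    manip.grab_frame(cam); d=np.load(cam+"_d.npy")
    for n in("master","aux","run_key","release","start","stop","extractor","supply","burnisher"):
        for m in manip.outline_of(cam,n)[:2]:
            v,u=np.nonzero(m["pixels"]); P=np.array([w(cam,a,b,d[b,a]) for a,b in zip(u,v)])
            print(cam,n,round(m["confidence"],2),len(u),np.round(m["box"]),np.median(P,0).round(),P.min(0).round(),P.max(0).round())
a=cv2.imread("pics/top0.png")[120:220,110:410];cv2.imwrite("pics/topc.png",cv2.resize(a,None,fx=2.6,fy=2.6,interpolation=2))
a=cv2.imread("pics/scene0.png")[110:340,90:410];cv2.imwrite("pics/scenec.png",cv2.resize(a,None,fx=2.5,fy=2.5,interpolation=2))
E
```

```text
scene master 0.63 313 [280. 213.  23.  18.] [547.  34.  63.] [505.  15.  46.] [581.  63.  75.]
scene aux 0.68 141 [261. 231.  22.  16.] [554. -47.  64.] [ 515. -495.   55.] [1116.  -35. 1231.]
scene run_key 0.59 134 [185. 273.   9.  13.] [ 537. -281.   69.] [ 519. -297.   56.] [ 552. -264.   76.]
scene release 0.61 270 [281. 213.  23.  20.] [548.  33.  65.] [506.  15.  52.] [581.  54.  75.]
scene release 0.46 66 [160. 291.  11.  13.] [ 539. -361.   69.] [ 527. -372.   62.] [ 550. -350.   74.]
scene stop 0.72 129 [285. 145.  12.  22.] [336. 231.  20.] [285. 211.  -1.] [367. 258.  28.]Traceback (most recent call last):
  File "<stdin>", line 6, in <module>
  File "h.py", line 4, in w
    c=manip.calibration(cam); f=192/np.tan(np.radians(c["vertical_fov"]/2))
ValueError: time passes only in moves, steps and waits
```

```bash
cat > h.py <<'E'
import numpy as np, cv2
from rig import manip
C={c:manip.calibration(c) for c in("scene","top")}
def w(cam,u,v,d):
    c=C[cam]; f=192/np.tan(np.radians(c["vertical_fov"]/2)); u,v,d=(np.asarray(x,float) for x in(u,v,d))
    return (np.stack([(u-c["cx"])/f*d,(v-c["cy"])/f*d,d],-1)-np.array(c["t"]))@np.array(c["R"])
E
python3 - <<'E'
from h import *
print(manip.observe()["clock"])
for cam in("scene","top"):
    manip.grab_frame(cam); d=np.load(cam+"_d.npy")
    for n in("master","aux","run_key","release","start","stop","extractor","supply","burnisher"):
        for m in manip.outline_of(cam,n)[:2]:
            v,u=np.nonzero(m["pixels"]&(d>0)); P=w(cam,u,v,d[v,u])
            print(cam,n,round(m["confidence"],2),len(u),np.round(m["box"]),np.median(P,0).round(),P.min(0).round(),P.max(0).round())
a=cv2.imread("pics/top0.png")[120:220,110:410];cv2.imwrite("pics/topc.png",cv2.resize(a,None,fx=2.6,fy=2.6,interpolation=2))
a=cv2.imread("pics/scene0.png")[110:340,90:410];cv2.imwrite("pics/scenec.png",cv2.resize(a,None,fx=2.5,fy=2.5,interpolation=2))
E
```

```text
1.7
scene master 0.72 258 [280. 215.  18.  18.] [549.  34.  65.] [510.  15.  53.] [581.  54.  75.]
scene master 0.15 246 [309. 242.  22.  27.] [651.  38.  47.] [626.  22.  -1.] [666.  62.  56.]
scene aux 0.51 137 [261. 230.  21.  18.] [553. -47.  63.] [515. -56.  49.] [585. -34.  74.]
scene release 0.66 3582 [180. 296.  80.  79.] [ 579. -325.   60.] [ 457. -396.   -5.] [ 636. -228.   98.]
scene start 0.61 81 [343. 150.  12.  14.] [490. 330.  56.] [470. 313.  46.] [504. 348.  60.]
scene stop 0.68 2384 [343. 173.  69.  52.] [555. 265.  46.] [436. 204.   0.] [607. 374. 107.]
scene extractor 0.93 3592 [181. 295.  82.  79.] [ 579. -325.   60.] [ 461. -397.   -6.] [ 636. -231.   98.]
scene extractor 0.71 102 [345. 152.  14.  11.] [489. 330.  56.] [465. 313.  43.] [506. 357.  62.]
scene supply 0.92 2590 [273. 228.  66.  63.] [562. -13.  49.] [460. -84.  -5.] [627.  80.  75.]
scene burnisher 0.83 2444 [341. 172.  71.  58.] [554. 266.  46.] [440. 204.  -8.] [607. 418. 107.]
top master 0.63 226 [239. 175.   9.  19.] [540.  39.  63.] [507.  19.  47.] [574.  57.  75.]
top master 0.18 107 [185. 2
[... 618 characters left out ...]
317.  48.] [502. 350.  62.]
top start 0.35 1705 [253. 173.  44.  40.] [541.  -1.  50.] [474. -83.  -7.] [623.  79.  75.]
top extractor 0.85 1979 [343. 169.  48.  49.] [ 555. -309.   59.] [ 483. -414.   -7.] [ 639. -238.   97.]
top extractor 0.19 95 [153. 194.   9.  14.] [484. 333.  55.] [467. 317.  46.] [502. 351.  62.]
top supply 0.65 1675 [251. 172.  42.  42.] [542.  -1.  50.] [474. -76.  -7.] [623.  79.  75.]
top supply 0.42 51 [138. 181.  13.   6.] [520. 383.  53.] [511. 376.  20.] [531. 398.  66.]
top burnisher 0.92 2031 [166. 183.  49.  45.] [517. 288.  46.] [435. 208.  -9.] [607. 388. 108.]
top burnisher 0.22 192 [240. 174.  11.  18.] [540.  39.  64.] [507.  20.  47.] [574.  57.  75.]
```

View pics/topc.png

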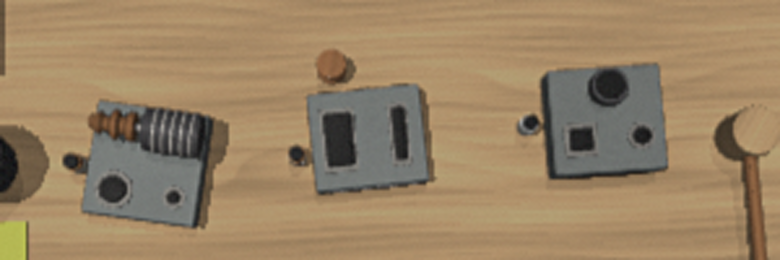

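View pics/scenec.png

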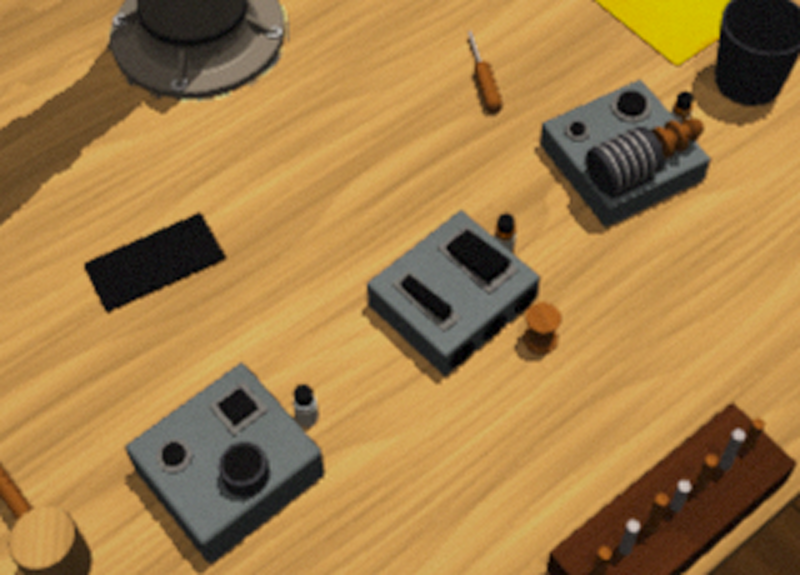

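The two views agree: the mains block sits in the middle, with its rocker at top-image pixel (240,174). The extractor is at -y, with its key at (333,173), and the burnisher is at +y, with its start button at (153,193). The vials stand on the +y sides of the blocks, clear of the fingertips. Fused positions are master far (568,39), key (533,-280) and start (487,332).

```bash
python3 - <<'E'
from h import *
o=manip.observe(); print(manip.pinch_z,o["ee_rot"])
manip.command_gripper(0.0)
manip.move_ptp([568,39,180],[180,0,6])
manip.move_linear([568,39,80],feed=120)
print(manip.observe()["contact_force"])
print(manip.move_linear([568,39,60.5],feed=20,f_stop=15))
o=manip.observe(); print(o["tool_pos"],o["contact_force"],o["clock"])
manip.sleep(.2)
manip.move_linear([568,39,150],feed=120)
p,d=manip.grab_frame("scene"); np.save("d1.npy",d)
cv2.imwrite("pics/s1.png",cv2.resize(p[170:270,220:340,::-1],None,fx=5,fy=5,interpolation=2))
E
```

```text
18.700000000000003 [-1.79999268e+02 -5.65549554e-04  1.97559334e+01]
[-0.40141277  0.23411891 -0.69738689]
False
[570.1242207   39.31279797  62.09918278] [ 1.91063289  0.25333554 10.45046946] 8.825
```

View pics/s1.png

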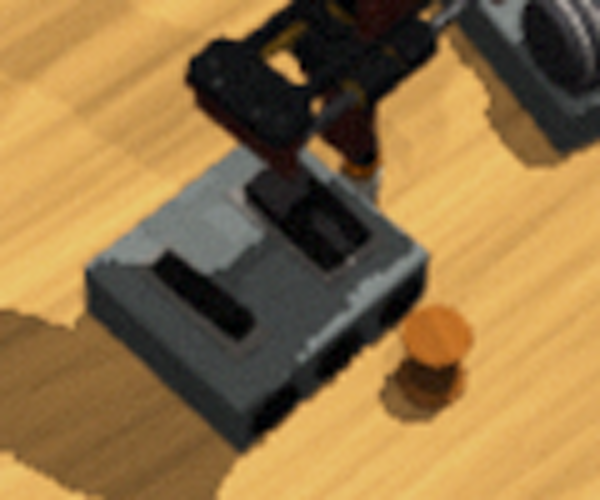

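```bash
python3 - <<'E'
from h import *
for n in("scene_d","d1"):
    d=np.load(n+".npy"); v,u=np.mgrid[190:240,262:305]; P=w("scene",u,v,d[v,u]).reshape(-1,3)
    a=np.radians(6); q=(P-[543,37,0])@np.array([[np.cos(a),-np.sin(a),0],[np.sin(a),np.cos(a),0],[0,0,1]]).T.T
    m=(abs(q[:,1])<12)&(q[:,2]<80)
    print(n,[(x,np.median(P[m&(abs(q[:,0]-x)<6),2]).round(1)) for x in(-24,-12,0,12,24)])
E
```

```text
scene_d [(-24, np.float64(60.2)), (-12, np.float64(61.8)), (0, np.float64(64.9)), (12, np.float64(66.0)), (24, np.float64(68.3))]
d1 [(-24, np.float64(68.2)), (-12, np.float64(66.2)), (0, np.float64(63.2)), (12, np.float64(62.4)), (24, np.float64(60.5))]
```

The picture shows the master's near end now up (crop pixel 275,190) and its far end down. The aux rocker is unchanged, and the vial and spool are still standing. The depth slope of -0.16 rad confirms fully on. Next come the key and the start button.

```bash
python3 - <<'E'
from h import *
def press(x,y,z0,z1,yaw):
    manip.move_ptp([x,y,160],[180,0,yaw]); manip.move_linear([x,y,z0],feed=100)
    r=manip.move_linear([x,y,z1],feed=15,f_stop=20); manip.sleep(.3); o=manip.observe()
    print(r,o["tool_pos"].round(1) if hasattr(o["tool_pos"],"round") else o["tool_pos"],np.round(o["contact_force"],1),o["clock"])
    manip.move_linear([x,y,160],feed=100); return o
manip.move_linear([568,39,160])
o=press(533,-280,80,61,0)
if o["tool_pos"][2]<64.3 and o["contact_force"][2]>5:
    press(487,332,66,48,-8)
    manip.move_linear([460,150,250])
    for cam in("scene","top"):
        p,d=manip.grab_frame(cam); np.save(cam+"_d2.npy",d); cv2.imwrite(f"pics/{cam}2.png",p[...,::-1])
    d0=np.load("scene_d.npy")
    d=np.load("scene_d2.npy")
    for n,u,v in(("key",185,273),("start",343,150)):
        for D in(d0,d):
            V,U=np.mgrid[v-2:v+3,u-2:u+3]; print(n,np.median(w("scene",U,V,D[V,U]).reshape(-1,3),0).round(1))
E
```

```text
True [ 533.  -280.1   63.3] [-2.   0.4  5.8] 13.8167
True [487.  332.   50.4] [-0.5 -2.7  7. ] 19.5667
key [ 538.5 -282.5   70.4]
key [ 534.6 -282.2   62.6]
start [486.7 334.2  57.1]
start [486.4 335.   56.2]
```

View pics/scene2.png

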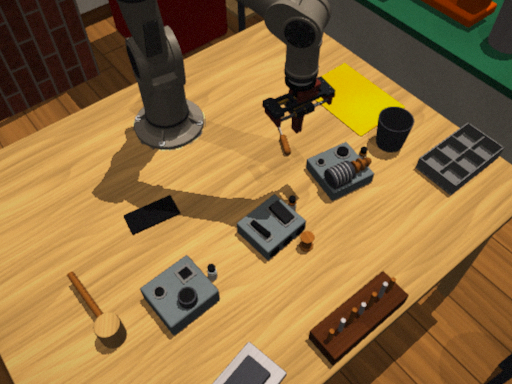

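The final picture shows the key flush at (185,273), 7.8 mm lower than before. The start button at (343,150) is back up, and the vials, spool, mallet, tin, phone and awl are all in place. The arm is clear.

```bash
python3 -c "
from rig import manip
print(manip.hand_in())"
```

```text
the job is handed in; nothing more can be done
None
```

I handed the job in: the master rocker is on, the run key is fully in, the start button was pressed down and is back up, and nothing else was seen to move; the judge's result was not shown.

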